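# Cap a vial in the guarded hand press

## Task

Cap the vial that stands in the bench press: push the press's slide fully in by its upright front plate so that the vial stands under the ram, then reach down through the window in the guard's sloping top, press the lever all the way down to seat the cap, hold it down for about a second, and let it spring back up. Use fingertips only: do not touch the guard or the window's edge, do not touch or lift the vial, and leave everything else on the bench where it stands.

Things in the scene. Friction and masses are not known exactly. Their poses are not given: they have to be found in the camera images.
- press: The fixed hand press: grey cast base (local y -88 to +142 mm) under a white sheet guard, with a low tongue with two steel rails (tops 21 mm above the worktop) towards the robot. Origin: on the worktop under the ram's axis; x points away from the operator (the slide travels along +x), y to the operator's left, z up. The lever's pad stands at y = +85 mm
- guard: White 3 mm sheet hood with a clear front on the press, same origin and axes as press: local x -47 to +48 mm, y -83 to +138 mm, z up to 206 mm. Gate for the vial in its front (y -37 to +37 mm, up to z 93 mm). Its top rises away from the operator at 0.16 rad and has one window with a black rubber edge. The robot must not touch it anywhere
- window (a point): Centre of the window in the guard's sloping top, in the middle of the sheet (197 mm above the worktop). Free opening inside the rubber edge 63 mm along the press's x and 71 mm along its y. The lever's pad is right below it
- lever_pad (a point): Centre of the top of the lever's black finger pad, 28 mm (x) by 36 mm (y), below the window: 9 mm below the window's centre when the lever is up. It moves almost straight down by 23 mm to the stop
- lever (a joint): Angle of the press lever (rad): 0 is up, where its spring holds it; 0.16 is fully down at its stop. Pad 145 mm from the pivot. Needs about 3 N on the pad to start and about 12 N to seat the cap; springs back when released. It drives the ram down 9.6 mm in all; the ram meets the cap after 4 mm
- push_plate (a point): Centre of the front face (towards the operator) of the slide's upright aluminium plate, 52 mm wide, 8 mm thick, from 14 to 58 mm above the worktop; this point is 42 mm above the worktop. The plate is pushed along the press's +x; when the slide is home the face is 51 mm in front of the guard
- shuttle (a joint): Travel of the slide (m) along the press's +x: 0 is the loading position in front of the guard, 0.07 is home against its stop with the vial under the ram. Friction about 3 N holds it where it is left
- vial: Glass vial, 22 mm in diameter, standing loosely in the white round nest on the slide, 98 mm behind the plate's face, its grey cap (21 mm) only put on; origin at the centre of its underside (27 mm above the worktop), z up. 56 mm tall with the cap loose, 51 mm seated. With the slide home its origin is within about 2 mm of the press's x = y = 0
- cap (a joint): How far the cap is pressed onto this vial (m): 0 loosely on, 0.005 fully home. It only moves under about 14 N from the ram
- spare_vial_1: A capped vial, 22 mm in diameter, 51 mm tall, standing on the worktop left of the slide; origin under its centre. Leave alone
- spare_vial_2: Another such capped vial left of the slide. Leave alone
- dropper: Brown dropper bottle, 31 mm in diameter, 94 mm tall, left of the slide; origin under its centre. Leave alone
- dish: Lower of two stacked petri dishes, 91 mm in diameter, 14 mm high, farther left; origin under its centre. Leave alone
- dish_top: Upper petri dish of the stack. Leave alone
- tweezers: Steel tweezers 128 mm long, lying along the front edge, right of the press; origin under their centre. Leave alone
- timer: White bench timer, 64 mm square, 18 mm high, on the right; origin under its centre. Leave alone
- bottle: Clear bottle with a blue cap, 70 mm in diameter, 138 mm tall, on the right; origin under its centre. Leave alone

How it is judged:
By the outcome, as a careful person would: the job done as asked, in the order asked, and still so for the second after the job is handed in, with the robot touching nothing.
It also fails if it takes over 50 s, if anything falls off the work surface, if the arm or the gripper's body presses on something with over 40 N, if the wrist force passes 120 N, or if a joint passes its speed limit or range.

## Robot

A 7-joint arm with a two-finger parallel gripper is mounted at the origin on a cart in front of the work surface, level with it; the furniture and walls round the work are solid. World frame = base frame: x ahead of the robot, y to its left, z up, the work surface at z = 0. Lengths are in m, angles in rad, forces in N, time in s.
With the tool pointing down it reaches from about 0.425 to 0.875 m from the base axis. Payload 9.9 kg.
Tool frame: the origin (TCP) lies on the mounting face of the last link; the fingertips stand 173 mm ahead of it and the grasp point (between the pads) lies 155 mm ahead of it; z points along the fingers, y is the line along which they close (so a half turn about z gives the same grasp; the last joint's range is limited). The gripper opens to 85 mm and grips with 20 to 120 N. Pads are 22 mm wide; open, the fingers measure 114 mm over their backs; the gripper's body (76 mm by 85 mm) begins 54 mm behind the grasp point. The pads swing forward as they close: fully open they stand 13 mm farther back than shut.
Start: joints at [-1.363, 0.576, 0.025, 1.437, -0.015, 1.129, -0.057], TCP at [0.194, 0.646, 0.405] pointing down, gripper open.
Joint ranges: [-2.76, 2.76], [-0.34, 2.15], [-1.52, 1.57], [0.19, 2.46], [-1.09, 4.23], [0.17, 1.99], [-2.82, 2.82]. Speed limits (rad/s): [2.22, 2.22, 3.01, 3.01, 3.14, 3.14, 3.14].

## Interface

Orientations are given as a unit quaternion [x, y, z, w].
In Python, from station import status, cams, order gives the robot as it stands.
- The arm moves only by the tool servo_tool, never from a script. Its argument "rows" is one flat list of numbers, 7 for each row, row after row: the shift along the tool's x, y, z in cm, then the turn, a rotation vector about the tool's x, y, z in rad, then the finger opening in cm, from 0 to 8.54. A call has 1 to 8 rows; each row is the pose to reach, as a shift and turn from the pose commanded when the call began, along the tool's axes at that moment; what a row does not reach only later rows make up. A row lasts 1/8 s, in which the tool goes at most 62.5 mm and 10.7 degrees, less where a joint would pass 70% of its speed; a pose out of reach is approached as far as the arm can. A call with a gripper value outside its range is refused whole. The fingers move at their own pace and stop on an object; the grip force is fixed at half the most. Time passes only in rows, so rows that repeat a pose let the fingers close. It gives the time, the measured TCP pose, the force, the opening and the grip force at its end, in the units of the state.
- status.state(): the state, without advancing time (a new reading comes with each control period).
- cams.snapshot(name): name is "side" or "top"; returns the picture (420x560x3 uint8, red, green, blue); there is no depth.
- cams.calibration(name): a dict with "fx", "fy", "cx", "cy" (pixels), "cam_to_world" (4x4, takes a point from camera to world coordinates). Camera axes: x right, y down, z forward; pixel columns grow to the right and rows downward; lengths in m; the calibration is good to about 2 mm. A picture is of the moment at which its call begins. calibration takes no time and is no camera call.
- order.job_done(): hands the job in; it is judged then, once.
The state is a dict: "t": time; "joint_positions": joint angles; "qd": joint speeds; "effort": joint torques, N m; "tcp_pos": TCP position; "ee_rot": TCP orientation; "wrist_force": force on the tool from outside, world axes, zero at the start; "torque": the same for the moment, N m; "opening": opening from 0.0 (shut) to 1.0 (fully open); "grasp_force": force on a finger pad.
Only numpy, scipy, OpenCV 4.12 (cv2) and the standard library are available. Lean on these libraries where they do the work, as an engineer would, in place of code of your own. Each camera call takes 0.05 s, during which the arm holds its last target. There are 200 camera calls.

## Working session

There is one attempt and no reset: what is moved stays moved. The work goes in short steps, Python scripts to look and compute and a tool call to move; the robot and the scene stay as the last step left them, time stands still between calls to the robot, and variables do not carry over. Pictures are saved under pics/ and viewed, at most 10 in all, crops included, and the job is handed in when it is done.

Besides the shell and the picture viewer there is one more tool, called as name(argument=value, ...) on one line, values as JSON. servo_tool: Moves the arm, as the interface text tells. Its arguments: {"type":"object","properties":{"rows":{"type":"array","items":{"type":"number"}}},"required":["rows"]}

```bash
mkdir -p pics; python3 - <<'E'
from station import status,cams
import cv2,numpy as np
s=status.state(); print({k:np.round(v,3).tolist() for k,v in s.items()})
for n in("side","top"):
    im=cams.snapshot(n); np.save(n+'0.npy',im); cv2.imwrite(f'pics/{n}0.png',cv2.resize(im[:,:,::-1],(800,600),interpolation=cv2.INTER_CUBIC))
    c=cams.calibration(n); print(n,c)
E
```

```text
{'t': 0.0, 'joint_positions': [-1.363, 0.577, 0.025, 1.438, -0.015, 1.129, -0.056], 'qd': [0.0, -0.0, 0.0, -0.001, 0.003, -0.0, -0.0], 'effort': [-0.0, -76.575, 2.25, -28.597, 0.015, 0.013, 0.0], 'tcp_pos': [0.194, 0.646, 0.404], 'ee_rot': [0.145, 0.989, -0.001, -0.0], 'wrist_force': [0.705, 0.71, 0.014], 'torque': [0.028, -0.008, 0.075], 'grasp_force': 0.0, 'opening': 1.0}
side {'fx': 542.6874185272586, 'fy': 542.6874185272586, 'cx': 274.13745099364047, 'cy': 206.8814616901166, 'cam_to_world': array([[-0.97357286, -0.12246388,  0.19276536,  0.16209965],
       [-0.2283491 ,  0.53510816, -0.81333631,  1.5094907 ],
       [-0.00354599, -0.83585995, -0.54893129,  1.04529352],
       [ 0.        ,  0.        ,  0.        ,  1.        ]])}
top {'fx': 458.2185055941405, 'fy': 458.2185055941405, 'cx': 272.3168034985504, 'cy': 218.97242051079945, 'cam_to_world': array([[ 1.49442764e-02, -9.73348766e-01,  2.28842409e-01,
         1.84269349e-01],
       [-9.99882570e-01, -1.53242494e-02,  1.16596435e-04,
         1.78130402e-01],
       [ 3.39334916e-03, -2.28817279e-01, -9.73463475e-01,
         1.49315874e+00],
       [ 0.00000000e+00,  0.00000000e+00,  0.00000000e+00,
         1.00000000e+00]])}
```

View pics/top0.png

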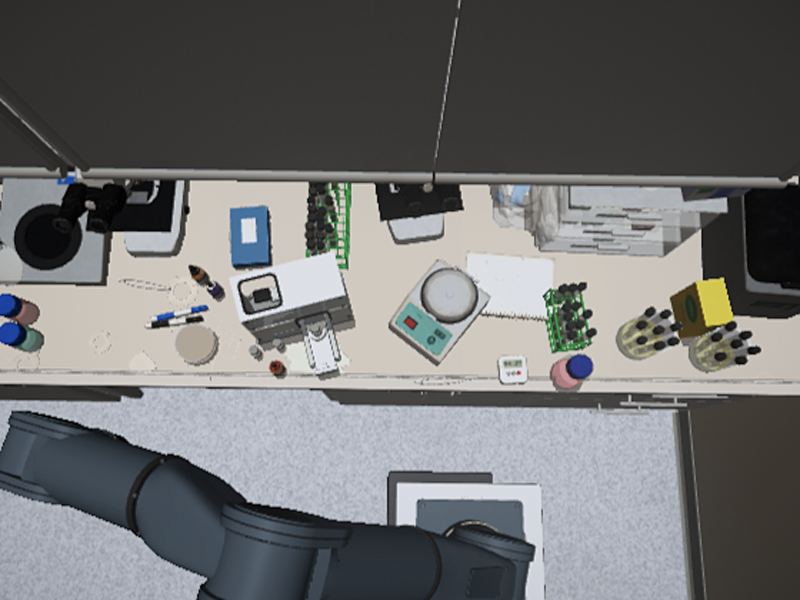

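View pics/side0.png

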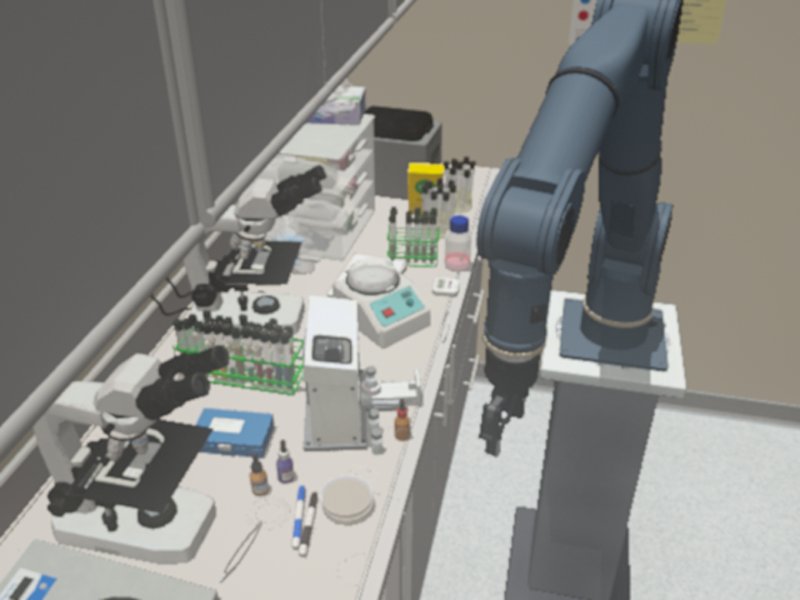

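The overview shows the press at top-view ~(290,300) with the window at (262,293) and the slide at (322,350), and in the side view at ~(335,370). I'll enlarge both.

```bash
python3 - <<'E'
import cv2,numpy as np
a=np.load('top0.npy')[170:270,155:255,::-1]; b=np.load('side0.npy')[200:320,200:320,::-1]
cv2.imwrite('pics/topc.png',cv2.resize(a,(600,600),interpolation=cv2.INTER_CUBIC))
cv2.imwrite('pics/sidec.png',cv2.resize(b,(600,600),interpolation=cv2.INTER_CUBIC))
E
```

```text
(no output)
```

View pics/topc.png

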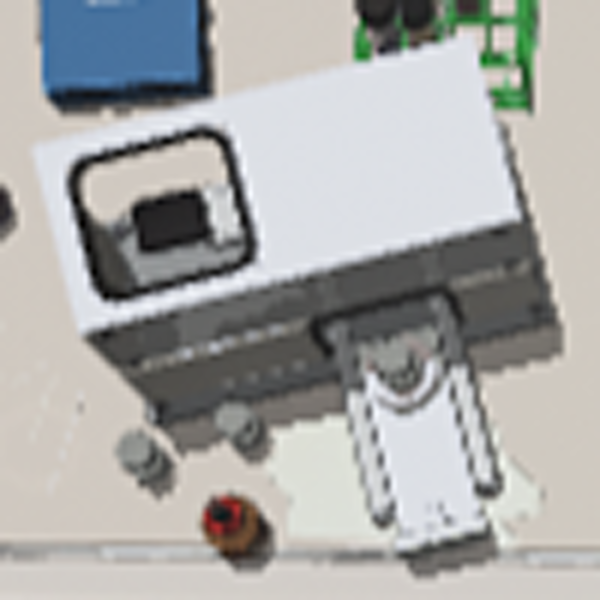

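View pics/sidec.png

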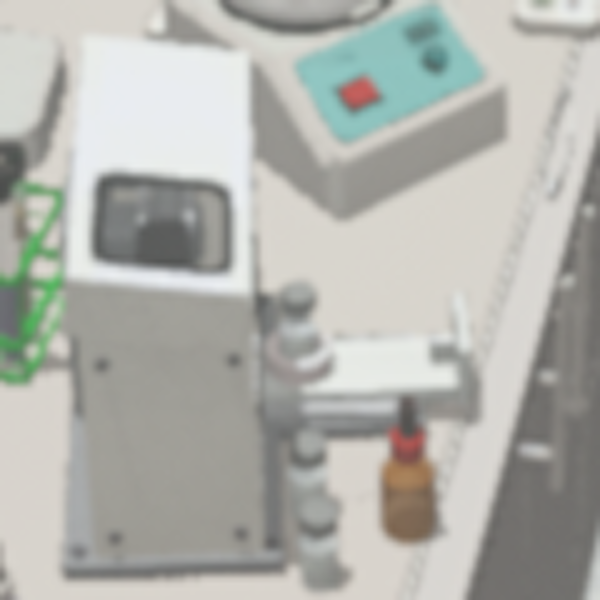

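Top crop: guard-top corners at (35,148), (475,38), (522,218), (83,333), window centred ~(163,213), pad ~(168,218), plate's bottom edge ~(400–492,547). Side crop: guard-top corners at (68,267), (255,295), (250,50), (85,38), window centre ~(163,222), plate top around (460,295). Fitting the press pose.

```bash
cat > h.py <<'E'
import numpy as np
from station import cams
from scipy.optimize import least_squares
C={n:cams.calibration(n) for n in("top","side")}
def proj(n,P):
    c=C[n];T=np.linalg.inv(c['cam_to_world']);q=np.atleast_2d(P)@T[:3,:3].T+T[:3,3]
    return np.c_[c['fx']*q[:,0]/q[:,2]+c['cx'],c['fy']*q[:,1]/q[:,2]+c['cy']]
def ray(n,uv,z):
    c=C[n];M=c['cam_to_world'];d=M[:3,:3]@[(uv[0]-c['cx'])/c['fx'],(uv[1]-c['cy'])/c['fy'],1]
    return M[:3,3]+d*(z-M[2,3])/d[2]
def orig(n,uv):
    s,o=(6,(155,170)) if n=='top' else (5,(200,200))
    return (np.array(uv,float)+.5)/s-.5+np.array(o)
def W(p,L):
    L=np.atleast_2d(L);c,s=np.cos(p[2]),np.sin(p[2])
    return np.c_[p[0]+c*L[:,0]-s*L[:,1],p[1]+s*L[:,0]+c*L[:,1],L[:,2]]
E
python3 - <<'E'
from h import *
f,b=.206-.095*np.tan(.16),.206
L=np.array([[.048,.138,b],[.048,-.083,b],[-.047,-.083,f],[-.047,.138,f],[0,.085,.197]])
t=orig('top',[(35,148),(475,38),(522,218),(83,333),(163,213)])
s=orig('side',[(68,267),(85,38),(250,50),(255,295),(163,222)])
r=lambda p:np.r_[(proj('top',W(p,L))-t).ravel(),(proj('side',W(p,L))-s).ravel()]
o=least_squares(r,[.75,.4,0]);p=o.x;print('press',p);print(o.fun.reshape(2,5,2).round(1))
for g,(n,q,i) in {'t':('top',t,0),'s':('side',s,1)}.items():
    oo=least_squares(lambda p:(proj(n,W(p,L))-q).ravel(),p);print(n,oo.x,oo.fun.round(1).tolist())
np.save('p.npy',p)
print('window',W(p,[0,.085,.197]),'plate0',W(p,[-.098-.070,0,.042]),'home',W(p,[-.098,0,.042]))
for n,uv,z in(('top',(168,218),.188),('top',(446,545),.014),('side',(460,295),.058),('top',(402,370),.083),('side',(298,290),.083),('top',(142,450),.051),('top',(237,418),.051),('top',(225,512),.094)):
    w=ray(n,orig(n,uv),z);d=w-[p[0],p[1],0];c,s_=np.cos(p[2]),np.sin(p[2]);print(n,uv,w.round(4),'local',(c*d[0]+s_*d[1]).round(4),(-s_*d[0]+c*d[1]).round(4))
E
```

```text
press [0.54905196 0.36208382 0.27756678]
[[[-0.6 -0.5]
  [-0.5 -0.8]
  [-0.1  0.6]
  [-0.6  0.5]
  [-0.   0.3]]

 [[-0.6  0.9]
  [-0.3 -1.7]
  [ 0.5 -0.6]
  [ 0.4 -1.1]
  [ 0.3 -0.6]]]
top [0.54910093 0.36102847 0.2775354 ] [-0.2, -0.5, -0.1, -0.8, 0.3, 0.6, -0.3, 0.5, 0.3, 0.2]
side [0.54849795 0.36439548 0.27793938] [-0.6, 1.5, -0.3, -1.3, 0.4, -0.1, 0.4, -0.5, 0.2, -0.1]
window [[0.52576057 0.44383044 0.197     ]] plate0 [[0.38748215 0.31604907 0.042     ]] home [[0.45480291 0.33523021 0.042     ]]
top (168, 218) [0.5264 0.443  0.188 ] local 0.0004 0.084
top (446, 545) [0.3916 0.3171 0.014 ] local -0.1638 -0.0001
side (460, 295) [0.3973 0.3008 0.058 ] local -0.1627 -0.0174
top (402, 370) [0.4737 0.337  0.083 ] local -0.0794 -0.0035
side (298, 290) [0.4815 0.3475 0.083 ] local -0.0689 0.0045
top (142, 450) [0.4347 0.477  0.051 ] local -0.0785 0.1418
top (237, 418) [0.4527 0.4275 0.051 ] local -0.0747 0.0893
top (225, 512) [0.3957 0.4235 0.094 ] local -0.1307 0.1011
```

Both cameras agree on the press pose, and the slide, plate and pad land where they should. Computing the approach shift.

```bash
cat >> h.py <<'E'
from scipy.spatial.transform import Rotation as R
from station import status
p=np.load('p.npy') 
def go(L):  # local tip target, tool x = -press x, vertical
    s=status.state();A=R.from_quat(s['ee_rot']);w=W(p,L)[0]+[0,0,.173]
    x=-np.array([np.cos(p[2]),np.sin(p[2]),0]);z=np.array([0,0,-1.]);T=R.from_matrix(np.c_[x,np.cross(z,x),z])
    print(L,'cm',(100*A.inv().apply(w-s['tcp_pos'])).round(2),'rot',(A.inv()*T).as_rotvec().round(3))
def tip():
    s=status.state();A=R.from_quat(s['ee_rot']);w=s['tcp_pos']+A.apply([0,0,.173]);c,q=np.cos(p[2]),np.sin(p[2]);d=w-[p[0],p[1],0]
    print('tip local',np.round([c*d[0]+q*d[1],-q*d[0]+c*d[1],d[2]],4),'t',s['t'],'F',np.round(s['wrist_force'],2))
E
python3 -c "
from h import *
tip();go([-.205,0,.232]);go([-.205,0,.036])"
```

```text
tip local [-0.2636  0.3704  0.2309] t 0.1 F [-0.12 -0.07  0.48]
[-0.205, 0, 0.232] cm [-24.9  -28.06  -0.06] rot [-0.002 -0.    -0.569]
[-0.205, 0, 0.036] cm [-24.9  -28.03  19.54] rot [-0.002 -0.    -0.569]
```

servo_tool(rows=[-3.5,-4,0,0,0,-0.08,0,-7,-8,0,0,0,-0.16,0,-10.5,-12,0,0,0,-0.24,0,-14,-16,0,0,0,-0.32,0,-17.5,-20,0,0,0,-0.4,0,-21,-24,0,0,0,-0.48,0,-24.9,-28.1,0,0,0,-0.569,0,-24.9,-28.1,0,0,0,-0.569,0])

```text
t: 1.1
tcp_pos: [0.3538, 0.3016, 0.4047]
ee_rot: [-0.135, 0.991, -0.001, 0.0]
wrist_force: [-0.4, 1.0, 0.3]
opening: -0.004
grasp_force: 0.0
```

```bash
python3 -c "
from h import *
tip();go([-.205,0,.037])
import cv2
a=cams.snapshot('top')[170:290,140:260,::-1];b=cams.snapshot('side')[130:280,220:370,::-1]
cv2.imwrite('pics/m1.png',np.hstack([cv2.resize(a,(400,400),interpolation=2),cv2.resize(b,(400,400),interpolation=2)]))"
```

```text
tip local [-0.2044 -0.005   0.2317] t 1.1 F [-0.4   0.97  0.28]
[-0.205, 0, 0.037] cm [ 0.06  0.51 19.47] rot [-0.002 -0.    -0.007]
```

View pics/m1.png

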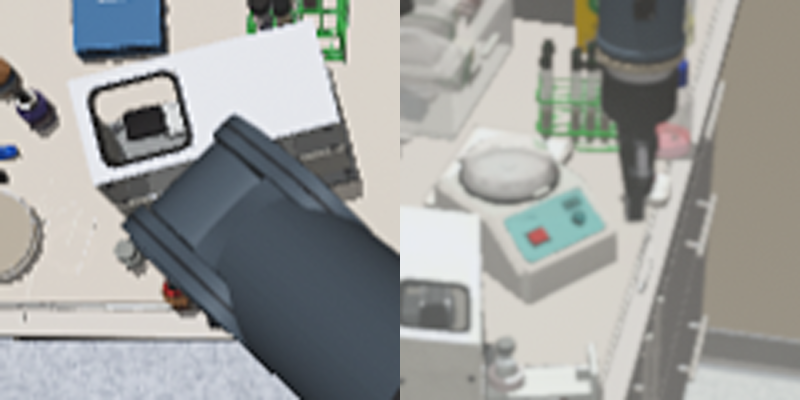

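Arm is clear of everything; the fingertips show at side pixel ~(308,210), above and in front of the plate. Now descending in front of the plate.

servo_tool(rows=[0,0,4,0,0,0,0,0,0,8,0,0,0,0,0,0,12,0,0,0,0,0,0,16,0,0,0,0,0,0,19.4,0,0,0,0,0,0,19.4,0,0,0,0,0,0,19.4,0,0,0,0])

```text
t: 2.08
tcp_pos: [0.3516, 0.3067, 0.2114]
ee_rot: [-0.139, 0.99, 0.0, 0.0]
wrist_force: [0.7, 0.2, -0.3]
opening: 0.001
grasp_force: 0.0
```

```bash
python3 -c "
from h import *
tip();go([-.179,0,.037]);go([-.109,0,.037]);print(proj('side',W(p,[-.205,0,.2317])))
import cv2
b=cams.snapshot('side')[210:310,230:330,::-1]
cv2.imwrite('pics/m2.png',cv2.resize(b,(600,600),interpolation=2))"
```

```text
tip local [-0.205   0.0009  0.0384] t 2.075 F [ 0.68  0.19 -0.25]
[-0.179, 0, 0.037] cm [-2.61 -0.09  0.14] rot [0.    0.    0.001]
[-0.109, 0, 0.037] cm [-9.61 -0.09  0.14] rot [0.    0.    0.001]
[[308.63324862 211.61798715]]
```

View pics/m2.png

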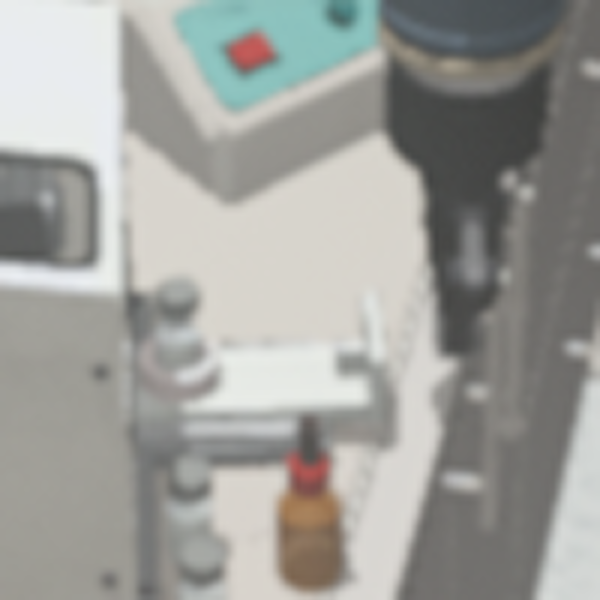

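Fingertips stand in front of the plate (tip ~(455,350), plate ~(375,340)), at plate height. Pushing gently.

servo_tool(rows=[-1.2,-0.1,0.1,0,0,0,0,-2,-0.1,0.1,0,0,0,0,-2.3,-0.1,0.1,0,0,0,0,-2.6,-0.1,0.1,0,0,0,0,-3,-0.1,0.1,0,0,0,0,-3.4,-0.1,0.1,0,0,0,0,-3.8,-0.1,0.1,0,0,0,0,-4.2,-0.1,0.1,0,0,0,0])

```text
t: 3.12
tcp_pos: [0.3927, 0.3162, 0.2096]
ee_rot: [-0.138, 0.99, -0.0, -0.0]
wrist_force: [-2.7, -1.5, 0.3]
opening: -0.001
grasp_force: 1.3
```

servo_tool(rows=[-0.4,0,0,0,0,0,0,-0.8,0,0,0,0,0,0,-1.2,0,0,0,0,0,0,-1.6,0,0,0,0,0,0,-2,0,0,0,0,0,0,-2.4,0,0,0,0,0,0,-2.8,0,0,0,0,0,0,-3.2,0,0,0,0,0,0])

```text
t: 4.12
tcp_pos: [0.4235, 0.325, 0.2096]
ee_rot: [-0.138, 0.99, -0.0, -0.0]
wrist_force: [-2.7, -1.2, 0.2]
opening: 0.001
grasp_force: 1.3
```

```bash
python3 -c "
from h import *
tip()"
```

```text
tip local [-0.1309 -0.0013  0.0366] t 4.125 F [-2.75 -1.19  0.25]
```

Contact at ~3 N, sliding as expected; about 22 mm remain.

servo_tool(rows=[-0.3,0,0,0,0,0,0,-0.6,0,0,0,0,0,0,-0.9,0,0,0,0,0,0,-1.2,0,0,0,0,0,0,-1.4,0,0,0,0,0,0,-1.6,0,0,0,0,0,0,-1.75,0,0,0,0,0,0,-1.85,0,0,0,0,0,0])

```text
t: 5.12
tcp_pos: [0.4411, 0.3301, 0.2097]
ee_rot: [-0.138, 0.99, -0.0, -0.0]
wrist_force: [-1.8, -1.5, -1.2]
opening: 0.0
grasp_force: 1.3
```

servo_tool(rows=[-0.1,0,0,0,0,0,0,-0.2,0,0,0,0,0,0,-0.3,0,0,0,0,0,0])

```text
t: 5.5
tcp_pos: [0.4436, 0.3308, 0.2097]
ee_rot: [-0.138, 0.99, -0.0, -0.0]
wrist_force: [-5.7, -3.2, 2.6]
opening: 0.001
grasp_force: 3.2
```

```bash
python3 -c "
from h import *
tip()"
```

```text
tip local [-0.1101 -0.0012  0.0367] t 5.5 F [-5.73 -3.19  2.6 ]
```

servo_tool(rows=[-0.1,0,0,0,0,0,0,-0.2,0,0,0,0,0,0,-0.2,0,0,0,0,0,0])

```text
t: 5.88
tcp_pos: [0.4441, 0.3311, 0.2096]
ee_rot: [-0.139, 0.99, -0.001, -0.002]
wrist_force: [-10.2, -3.3, 6.8]
opening: 0.001
grasp_force: 5.6
```

```bash
python3 -c "
from h import *
tip()"
```

```text
tip local [-0.1101 -0.0012  0.0366] t 5.875 F [-10.19  -3.34   6.85]
```

Tip no longer moves while force rose to 10 N: the slide is at its stop. Backing off and rising.

servo_tool(rows=[1,0,0,0,0,0,0,3,0,0,0,0,0,0,5,0,0,0,0,0,0,5,0,-5,0,0,0,0,5,0,-10,0,0,0,0,5,0,-15,0,0,0,0,5,0,-21,0,0,0,0,5,0,-21,0,0,0,0])

```text
t: 6.88
tcp_pos: [0.3986, 0.3186, 0.4246]
ee_rot: [-0.138, 0.99, 0.003, 0.005]
wrist_force: [0.4, 0.1, -0.2]
opening: 0.002
grasp_force: 0.0
```

```bash
python3 -c "
from h import *
tip();go([0,.085,.245])"
```

```text
tip local [-0.1549  0.0003  0.2516] t 6.875 F [ 0.37  0.06 -0.22]
[0, 0.085, 0.245] cm [-15.65   8.56   0.86] rot [ 0.005  0.01  -0.001]
```

servo_tool(rows=[-3,1.6,0.2,0,0,0,0,-6,3.2,0.3,0,0,0,0,-9,4.9,0.3,0,0,0,0,-12,6.5,0.4,0,0,0,0,-14.5,7.9,0.4,0,0,0,0,-15.6,8.5,0.4,0,0,0,0,-15.6,8.5,0.4,0,0,0,0,-15.6,8.5,0.4,0,0,0,0])

```text
t: 7.88
tcp_pos: [0.5241, 0.4416, 0.4157]
ee_rot: [-0.138, 0.99, -0.0, -0.0]
wrist_force: [-0.7, -0.7, -0.3]
opening: 0.002
grasp_force: 0.0
```

```bash
python3 -c "
from h import *
tip();go([0,.085,.193])
import cv2
print(proj('side',W(p,[[0,.085,.25],[0,.085,.193]])),proj('top',W(p,[[0,.085,.25],[-.168,0,.058],[-.098,0,.058]])))
a=cams.snapshot('top')[170:270,155:255,::-1];b=cams.snapshot('side')[190:290,200:300,::-1]
cv2.imwrite('pics/m3.png',np.hstack([cv2.resize(a,(400,400),interpolation=2),cv2.resize(b,(400,400),interpolation=2)]))"
```

```text
tip local [-0.0022  0.0833  0.2427] t 7.875 F [-0.67 -0.7  -0.28]
[0, 0.085, 0.193] cm [-0.22  0.17  4.97] rot [-0.    -0.    -0.001]
[[231.5066132  226.62868975]
 [232.53428948 244.59557231]] [[178.14279979 200.47595717]
 [227.96263132 259.75348097]
 [222.72362991 238.65102729]]
```

View pics/m3.png

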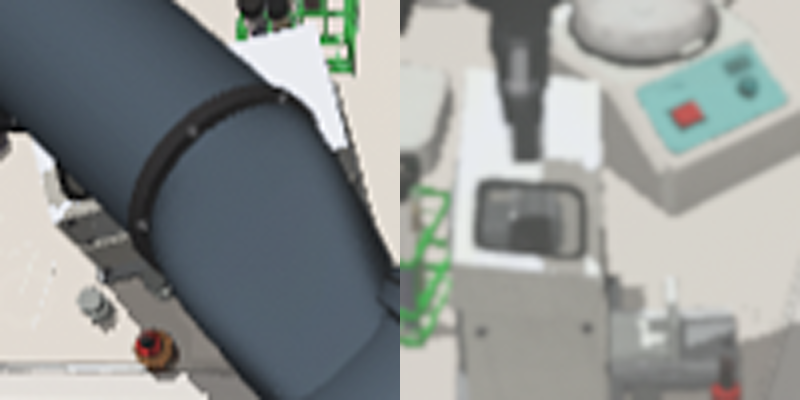

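Slide is home (plate near the press at crop (672,290)), and the fingertips (527,160) are over the window centre (530,218), matching prediction. Descending into the window.

servo_tool(rows=[-0.2,0.2,0,0,0,0,0,-0.2,0.2,0,0,0,0,0,-0.2,0.2,1,0,0,0,0,-0.2,0.2,2,0,0,0,0,-0.2,0.2,3,0,0,0,0,-0.2,0.2,4,0,0,0,0,-0.2,0.2,4.6,0,0,0,0,-0.2,0.2,5,0,0,0,0])

```text
t: 8.98
tcp_pos: [0.5259, 0.4447, 0.3653]
ee_rot: [-0.138, 0.99, -0.0, -0.0]
wrist_force: [0.9, 0.4, -0.2]
opening: -0.002
grasp_force: 0.0
```

```bash
python3 -c "
from h import *
tip()"
```

```text
tip local [0.0004 0.0858 0.1923] t 8.975 F [ 0.88  0.38 -0.16]
```

servo_tool(rows=[0,0,0.3,0,0,0,0,0,0,0.6,0,0,0,0,0,0,0.9,0,0,0,0,0,0,1.2,0,0,0,0,0,0,1.5,0,0,0,0,0,0,1.8,0,0,0,0,0,0,2.1,0,0,0,0,0,0,2.4,0,0,0,0])

```text
t: 9.98
tcp_pos: [0.5255, 0.446, 0.3431]
ee_rot: [-0.139, 0.99, 0.002, 0.001]
wrist_force: [-3.6, 5.5, 12.2]
opening: 0.002
grasp_force: 6.2
```

```bash
python3 -c "
from h import *
tip()"
```

```text
tip local [0.0007 0.0876 0.1701] t 9.975 F [-3.57  5.47 12.23]
```

servo_tool(rows=[0,0,0.2,0,0,0,0,0,0,0.4,0,0,0,0,0,0,0.6,0,0,0,0,0,0,0.6,0,0,0,0])

```text
t: 10.48
tcp_pos: [0.5254, 0.4461, 0.3387]
ee_rot: [-0.139, 0.99, 0.002, 0.001]
wrist_force: [-6.7, 1.4, 22.7]
opening: 0.001
grasp_force: 11.1
```

```bash
python3 -c "
from h import *
tip()"
```

```text
tip local [0.0008 0.0879 0.1657] t 10.475 F [-6.68  1.42 22.74]
```

servo_tool(rows=[0,0,0.1,0,0,0,0,0,0,0.2,0,0,0,0,0,0,0.2,0,0,0,0])

```text
t: 10.85
tcp_pos: [0.5253, 0.446, 0.3382]
ee_rot: [-0.139, 0.99, 0.002, 0.002]
wrist_force: [-11.0, -1.1, 33.3]
opening: 0.0
grasp_force: 16.4
```

```bash
python3 -c "
from h import *
tip()"
```

```text
tip local [0.0008 0.0879 0.1652] t 10.85 F [-10.98  -1.08  33.31]
```

At the stop (0.5 mm for +10 N). Holding one second, then releasing.

servo_tool(rows=[0,0,0,0,0,0,0,0,0,0,0,0,0,0,0,0,0,0,0,0,0,0,0,0,0,0,0,0,0,0,0,0,0,0,0,0,0,0,0,0,0,0,0,0,0,0,0,0,0,0,0,0,0,0,0,0])

```text
t: 11.85
tcp_pos: [0.5253, 0.446, 0.3382]
ee_rot: [-0.139, 0.99, 0.002, 0.002]
wrist_force: [-10.3, -0.3, 33.0]
opening: -0.001
grasp_force: 16.4
```

servo_tool(rows=[0,0,-0.5,0,0,0,0,0,0,-1,0,0,0,0,0,0,-1.5,0,0,0,0,0,0,-2,0,0,0,0,0,0,-2.5,0,0,0,0,0,0,-3,0,0,0,0,0,0,-3.5,0,0,0,0,0,0,-4,0,0,0,0])

```text
t: 12.85
tcp_pos: [0.5261, 0.4442, 0.3735]
ee_rot: [-0.138, 0.99, -0.001, -0.0]
wrist_force: [0.9, -0.3, 0.5]
opening: 0.002
grasp_force: 0.0
```

```bash
python3 -c "
from h import *
tip()"
```

```text
tip local [2.000e-04 8.510e-02 2.005e-01] t 12.85 F [ 0.86 -0.26  0.52]
```

servo_tool(rows=[0,0,-2,0,0,0,0,0,0,-5,0,0,0,0,0,0,-9,0,0,0,0,0,0,-13,0,0,0,0,0,0,-15,0,0,0,0,0,0,-15,0,0,0,0])

```text
t: 13.6
tcp_pos: [0.526, 0.4445, 0.5252]
ee_rot: [-0.138, 0.99, 0.001, 0.001]
wrist_force: [-0.8, -0.4, 0.0]
opening: -0.001
grasp_force: 0.0
```

```bash
python3 -c "
from h import *
tip()
import cv2
b=cams.snapshot('side')[200:320,200:320,::-1]
cv2.imwrite('pics/m4.png',cv2.resize(b,(600,600),interpolation=2))"
```

```text
tip local [0.0009 0.0858 0.3522] t 13.6 F [-0.75 -0.4   0.02]
```

View pics/m4.png

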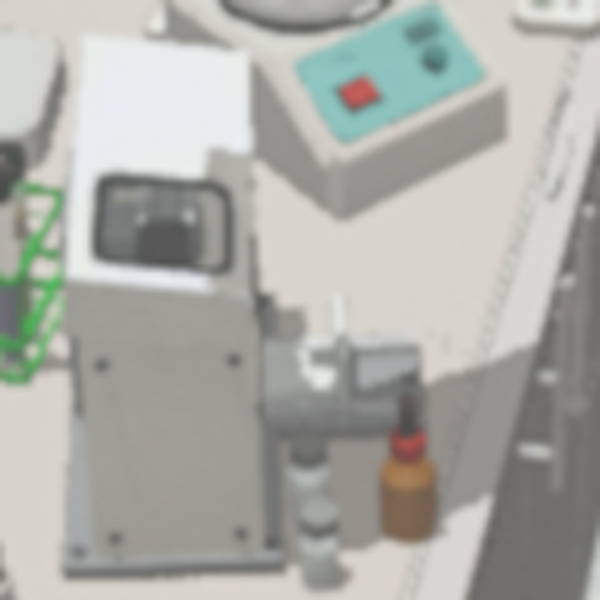

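The lever pad is back up (160,240, as before), the slide is home (plate ~(338,320)), and the spare vials and dropper are unmoved. Handing in.

```bash
python3 -c "
from station import order
print(order.job_done())"
```

```text
the job is handed in; nothing more can be done
None
```

I pushed the slide home, pressed the lever to its stop, held it there for about a second and released it; the lever sprang back, the arm was clear at about 14 s, and the job is handed in. The cap sits under the guard, so I judge it seated from the lever's travel and the 33 N on the pad rather than from seeing it.

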